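# Find the bowed cover with a straightedge

## Robot

A 6-joint arm with a two-finger parallel gripper is mounted at the origin on the work surface. World frame = base frame: x ahead of the robot, y to its left, z up, the work surface at z = 0. Lengths are in mm, angles in rad, forces in N, time in s.
With the tool pointing down it reaches from about 275 to 825 mm from the base axis. Payload 4.9 kg.
Tool frame: the origin (TCP) lies at the very end of the fingers, on their centre line; the grasp point (between the pads) lies 19 mm behind it; z points along the fingers, y is the line along which they close (so a half turn about z gives the same grasp; the last joint's range is limited). The gripper opens to 85 mm and grips with 20 to 120 N. Pads are 22 mm wide; open, the fingers measure 114 mm over their backs; the gripper's body (76 mm by 85 mm) begins 54 mm behind the grasp point. The pads swing forward as they close: fully open they stand 13 mm farther back than shut.
Start: joints at [1.063, 0.326, -0.193, 1.052, 0, 1.437], TCP at [200.831, 512.04, 231.281] pointing down, gripper open.
Joint ranges: [-2.65, 2.65], [-0.97, 1.79], [-1.3, 1.35], [-1.93, 2.1], [-1.47, 1.37], [-3.14, 3.14]. Speed limits (rad/s): [2.57, 2.57, 3.14, 3.14, 3.14, 3.14].

## Interface

Orientations are given as [roll, pitch, yaw] about the fixed x, y, z axes, in that order (R = Rz(yaw) Ry(pitch) Rx(roll)).
In Python, from bench import bot, solve_ik, imaging gives the robot as it stands. Calls block until the motion is done:
- bot.move_ptp(position, orientation): joint-space move of the TCP to a pose.
- bot.movel(position, rot=None, max_speed=150, threshold=None): straight line of the TCP; rot=None keeps the orientation; max_speed is the mean speed in mm/s. With threshold (N) it stops when the force on the tool has changed by that much, and returns True; else False.
- bot.move_j(angles): joint-space move.
- bot.grip(opening, effort=None): opening from 0.0 (shut) to 1.0 (fully open); effort is the grip in N (None keeps the last); returns when the fingers have stopped.
- bot.dwell(seconds).
- solve_ik(position, orientation): joint angles nearest the present ones, or None.
- bot.get_state(): the state.
- imaging.capture(name): name is "scene" or "top"; returns the picture (384x512x3 uint8, blue, green, red); there is no depth.
- imaging.camera_model(name): a dict with "K" (3x3 intrinsics, pixels), "position" and "rotation" of the camera in the world. Camera axes: x right, y up, looking along -z (the intrinsics and any distortion apply to the point x, -y, -z); pixel columns grow to the right and rows downward; lengths in mm; the calibration is good to about 2 mm. A picture is of the moment at which its call begins. camera_model takes no time and is no camera call.
A pose or a line that the arm cannot do raises bot.IKError and nothing moves.
- bot.sign_off(): hands the job in; it is judged then, once.
The state is a dict: "t": time; "qpos": joint angles; "joint_velocities": joint speeds; "effort": joint torques, N m; "tcp_pos": TCP position; "orientation": TCP orientation; "contact_force": force on the tool from outside, world axes, zero at the start; "wrist_torque": the same for the moment, N m; "opening": opening from 0.0 (shut) to 1.0 (fully open); "gripper_force": force on a finger pad.
Only numpy, scipy, OpenCV 4.12 (cv2) and the standard library are available. Lean on these libraries where they do the work, as an engineer would, in place of code of your own. Each camera call takes 0.05 s, during which the arm holds its last target. There are 200 camera calls.

## Task

One of the two stainless covers held on the test stands is bowed. Lay the straightedge gently lengthwise along the middle of either cover's face, let go, then press down with the fingers first on its end next to that stand's lever and after that on its other end, to feel whether it rocks. Then pull the lever of the stand with the bowed cover fully over towards the robot, leave the other lever as it is and the straightedge lying centred along either cover, and keep the pump block, pliers and wrench where they are.

Things in the scene. Friction and masses are not known exactly. Their poses are not given: they have to be found in the camera images.
- edge_center (a point): Straightedge: loose plain aluminium beam 180 mm long (x axis), 20 mm wide (y), 26 mm high (z), about 0.3 kg, with dark recesses on its long sides; the only such beam, lying on the bench beyond the stands, seen from the robot. The point is its centre, 13 mm above its underside.
- edge_end1 (a point): Point on the straightedge's top face, 75 mm from its centre in its +x direction (15 mm short of the end): where to press. Both ends are alike.
- edge_end2 (a point): Point on the straightedge's top face, 75 mm from its centre in its -x direction: where to press.
- stand_k: Fixed test stand: dark base plate 90 x 300 x 12 mm (from y -110 to +190 mm); on it, on black blocks, a plain stainless cover 200 x 60 mm, face up, and at the +y end a toggle lever. Origin: underside of the base plate, on the bench, below the middle of the cover; z up, x across the cover (away from the robot), y along the cover towards the lever. Both stands look alike.
- lever_k (a joint): Lever of stand_k, rad. 0 to 0.1 at the start: leaning to the stand's +x side (away from the robot), not flagged. 1.0: end stop, leaning as far (0.5 rad) to the -x side, towards the robot: flagged as bowed. Pivot 150 mm from the stand's origin along its +y, 34 mm above the bench, axis along the stand's y. Light friction (about 1 N at the tip); stays where it is left.
- face_k (a point): Middle of the cover's face on stand_k, 55 mm above the stand's origin, same axes. One stand's cover is flat; the other's is bowed: level over its middle 30 mm, then falling away evenly to 6 mm lower at both ends, so a straightedge on it rocks: its pressed end sinks 4 to 5 mm. Which has which is not told.
- lever_k_tip (a point): Centre of the bright metal ball, 26 mm across, at the tip of stand_k's lever; moves with the lever. Steel rod 10 mm thick, 70 mm from pivot to ball centre; the ball is 95 mm above the bench at either stop. The lever stands on a block 70 mm (x) by 50 mm (y) whose top is 37 mm (hub 47 mm) above the bench.
- stand_m: The second test stand, the same description as stand_k: same size, origin and axes, its cover either the flat or the bowed one.
- lever_m (a joint): Lever of stand_m, rad. 0 to 0.1 at the start: leaning to the stand's +x side (away from the robot), not flagged. 1.0: end stop, leaning as far (0.5 rad) to the -x side, towards the robot: flagged as bowed. Pivot 150 mm from the stand's origin along its +y, 34 mm above the bench, axis along the stand's y. Light friction (about 1 N at the tip); stays where it is left.
- face_m (a point): Middle of the cover's face on stand_m, 55 mm above the stand's origin, same axes. One stand's cover is flat; the other's is bowed: level over its middle 30 mm, then falling away evenly to 6 mm lower at both ends, so a straightedge on it rocks: its pressed end sinks 4 to 5 mm. Which has which is not told.
- lever_m_tip (a point): Centre of the bright metal ball, 26 mm across, at the tip of stand_m's lever; moves with the lever. Steel rod 10 mm thick, 70 mm from pivot to ball centre; the ball is 95 mm above the bench at either stop. The lever stands on a block 70 mm (x) by 50 mm (y) whose top is 37 mm (hub 47 mm) above the bench.
- pump: Bystander: dark green pump block 70 x 90 x 80 mm; origin under its middle.
- pliers: Bystander: pliers with orange grips, 180 x 60 x 16 mm, lying along x; origin under the middle.
- wrench: Bystander: steel wrench 180 mm long (x), 8 mm thick; origin under its middle.

How it is judged (in metres and radians):
On the way, in this order (a step that is already met when the one before it is completed fails the run):
1. the straightedge lies along the middle of one cover and its end next to the lever is pressed down from above by the fingers, not gripped (((x of edge_center in the frame of stand_k between -0.025 and 0.025 m and y of edge_center in the frame of stand_k between -0.03 and 0.03 m and z of edge_center in the frame of stand_k between 0.06 and 0.074 m and angle between the x axis of edge_center and the y axis of stand_k, either way round below 0.2 rad and angle between edge_center's own z axis and vertical below 0.15 rad and y of the grasp point in the frame of stand_k above 0.04 m and z of the grasp point in the frame of stand_k above 0.084 m and contact force between straightedge and stand_k above 7 N and contact force between the fingers and straightedge above 2.5 N) or (x of edge_center in the frame of stand_m between -0.025 and 0.025 m and y of edge_center in the frame of stand_m between -0.03 and 0.03 m and z of edge_center in the frame of stand_m between 0.06 and 0.074 m and angle between the x axis of edge_center and the y axis of stand_m, either way round below 0.2 rad and angle between edge_center's own z axis and vertical below 0.15 rad and y of the grasp point in the frame of stand_m above 0.04 m and z of the grasp point in the frame of stand_m above 0.084 m and contact force between straightedge and stand_m above 7 N and contact force between the fingers and straightedge above 2.5 N))), for 0.2 s.
2. the straightedge lies along the middle of one cover and its end away from the lever is pressed down from above by the fingers, not gripped (((x of edge_center in the frame of stand_k between -0.025 and 0.025 m and y of edge_center in the frame of stand_k between -0.03 and 0.03 m and z of edge_center in the frame of stand_k between 0.06 and 0.074 m and angle between the x axis of edge_center and the y axis of stand_k, either way round below 0.2 rad and angle between edge_center's own z axis and vertical below 0.15 rad and y of the grasp point in the frame of stand_k below -0.04 m and z of the grasp point in the frame of stand_k above 0.084 m and contact force between straightedge and stand_k above 7 N and contact force between the fingers and straightedge above 2.5 N) or (x of edge_center in the frame of stand_m between -0.025 and 0.025 m and y of edge_center in the frame of stand_m between -0.03 and 0.03 m and z of edge_center in the frame of stand_m between 0.06 and 0.074 m and angle between the x axis of edge_center and the y axis of stand_m, either way round below 0.2 rad and angle between edge_center's own z axis and vertical below 0.15 rad and y of the grasp point in the frame of stand_m below -0.04 m and z of the grasp point in the frame of stand_m above 0.084 m and contact force between straightedge and stand_m above 7 N and contact force between the fingers and straightedge above 2.5 N))), for 0.2 s.
3. the lever of the stand with the bowed cover is pulled over (value of joint lever_m above 0.85 rad), for 0.2 s.
At the end, for the whole second after the job is handed in: The bowed cover's lever is beyond 0.85 rad, the other lever still below 0.2 rad, and the straightedge lies free and still on either cover, its centre within 25 mm of the cover's centre line and 30 mm of its middle, within 0.2 rad of the cover's length (value of joint lever_m above 0.85 rad and value of joint lever_k below 0.2 rad and ((x of edge_center in the frame of stand_k between -0.025 and 0.025 m and y of edge_center in the frame of stand_k between -0.03 and 0.03 m and z of edge_center in the frame of stand_k between 0.06 and 0.074 m and angle between the x axis of edge_center and the y axis of stand_k, either way round below 0.2 rad and angle between edge_center's own z axis and vertical below 0.15 rad) or (x of edge_center in the frame of stand_m between -0.025 and 0.025 m and y of edge_center in the frame of stand_m between -0.03 and 0.03 m and z of edge_center in the frame of stand_m between 0.06 and 0.074 m and angle between the x axis of edge_center and the y axis of stand_m, either way round below 0.2 rad and angle between edge_center's own z axis and vertical below 0.15 rad)) and linear speed of straightedge below 0.02 m/s and contact force between the fingers and straightedge below 0.1 N); the robot touches nothing.
It fails at once if the straightedge is driven into a cover with more than 100 N (contact force between straightedge and stand_k above 100 N or contact force between straightedge and stand_m above 100 N).
It fails at once if the flat cover's lever is thrown (value of joint lever_k above 0.5 rad).
It fails at once if the pump block, pliers or wrench is pushed more than 30 mm (distance of any of pump, pliers, wrench from where it was at the start of the episode above 0.03 m).
It also fails if it takes over 50 s, if anything falls off the work surface, if the arm or the gripper's body presses on something with over 40 N, if the wrist force passes 120 N, or if a joint passes its speed limit or range.

## Working session

There is one attempt and no reset: what is moved stays moved. The work goes in short steps, each a Python script; the robot and the scene stay as the last script left them, time stands still between calls to the robot, and variables do not carry over. Pictures are saved under pics/ and viewed, at most 10 in all, crops included, and the job is handed in when it is done.

```bash
mkdir -p pics; ls
python3 - <<'E'
from bench import bot, imaging
import cv2, numpy as np
for n in("scene","top"):
    cv2.imwrite(f"pics/{n}0.png",imaging.capture(n)); m=imaging.camera_model(n); print(n,{k:np.round(v,3).tolist() if not isinstance(v,str) else v for k,v in m.items()})
s=bot.get_state(); print(s)
E
```

```text
pics
scene {'K': [[393.373, 0.0, 255.027], [0.0, 393.373, 189.483], [0.0, 0.0, 1.0]], 'position': [917.22, 529.684, 1094.699], 'rotation': [0.546, -0.003, 2.638]}
top {'K': [[477.083, 0.0, 254.405], [0.0, 477.083, 187.598], [0.0, 0.0, 1.0]], 'position': [466.827, -10.187, 1176.598], 'rotation': [0.146, -0.009, -1.592]}
{'t': 0.1, 'qpos': array([ 1.06277790e+00,  3.26876664e-01, -1.93477672e-01,  1.05200760e+00,
       -7.64034919e-06,  1.43660378e+00]), 'joint_velocities': array([ 0.00158806, -0.0019686 ,  0.00337517, -0.0009923 , -0.00052941,
        0.00093272]), 'effort': array([-3.07515111e-04, -4.44239330e+01,  2.63038427e+01,  7.86243821e-03,
       -1.91447839e-04,  5.12313733e-06]), 'tcp_pos': array([200.58063851, 511.56052443, 230.57874276]), 'orientation': array([-3.14004010e+00, -2.01890831e-04,  2.76776662e+00]), 'contact_force': array([-0.33634439, -0.11218021,  0.48514837]), 'wrist_torque': array([ 0.01570419, -0.02054662,  0.0331386 ]), 'gripper_force': 0.0, 'opening': 1.0010980280386632}
```

View pics/scene0.png

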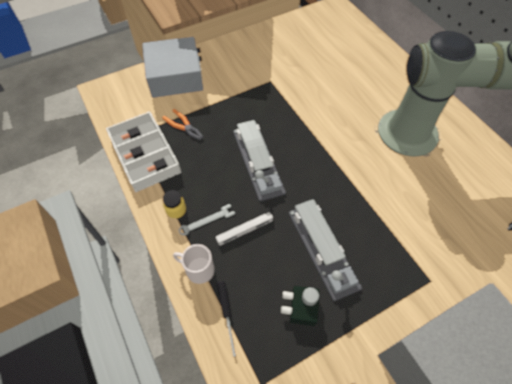

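View pics/top0.png

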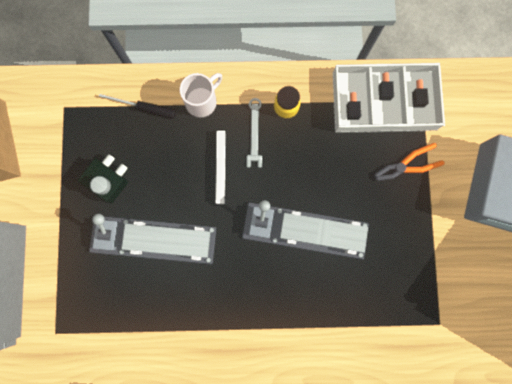

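The scene and top views show two stands, top-view covers near (167,240) and (325,232), lever balls near (98,219) and (264,207). The white beam is at (221,167), the pump at (105,180), the pliers at (405,165) and the wrench at (254,135). I'll zoom in once on each view.

Run:
```python
import cv2,numpy as np
t=cv2.imread("pics/top0.png");s=cv2.imread("pics/scene0.png")
a=cv2.resize(t[120:270,80:380],None,fx=2.6,fy=2.6,interpolation=cv2.INTER_CUBIC)
cv2.imwrite("pics/a.png",a)
b=cv2.resize(s[110:305,205:375],None,fx=3,fy=3,interpolation=cv2.INTER_CUBIC)
cv2.imwrite("pics/b.png",b)
for r,c in((167,221),(240,167),(232,325),(240,207),(219,98)): print(t[r,c])
for r,c in((229,245),(150,257),(235,318)): print(s[r,c])
```

```text
[242 246 246]
[210 217 210]
[209 218 208]
[215 223 215]
[224 228 225]
[199 205 208]
[179 185 182]
[180 186 184]
```

View pics/a.png

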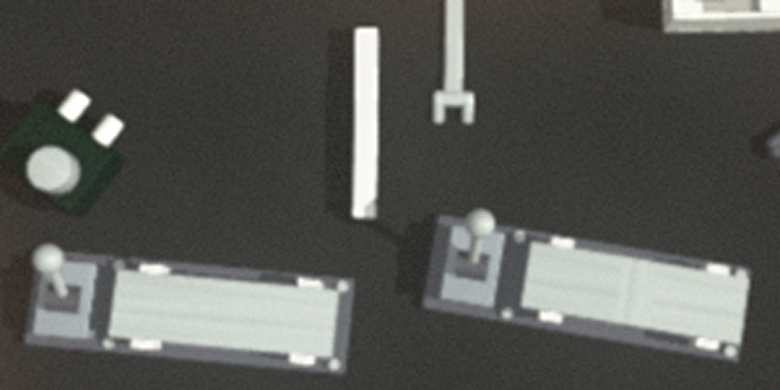

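View pics/b.png

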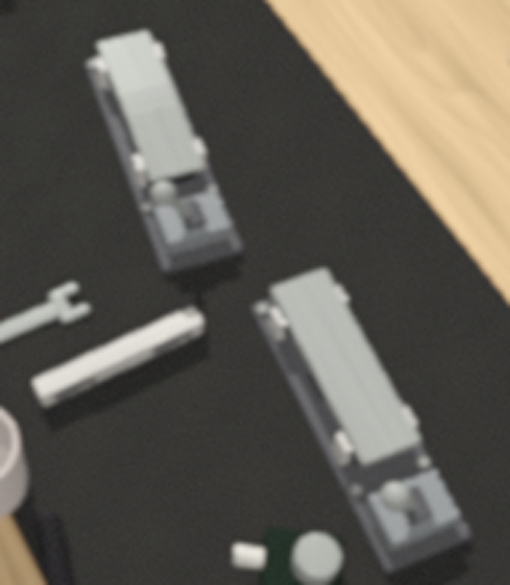

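The right-hand cover (crop a, seam at x≈630; top (322,222)) shows a shading break at its middle in both views, so it is probably the bowed one. The left cover looks uniform. I'll measure the faces, beam and balls in both views.

```bash
cat > h.py <<'E'
from bench import bot, solve_ik, imaging
import cv2, numpy as np
from scipy.spatial.transform import Rotation as R
def cam(n):
    m=imaging.camera_model(n); return np.array(m["K"]),np.array(m["position"]),R.from_euler("xyz",m["rotation"]).as_matrix()
def ray(n,p):
    K,o,M=cam(n); d=np.linalg.solve(K,[p[0],p[1],1.]); return o,M@(d*[1,-1,-1])
def plane(n,p,z):
    o,d=ray(n,p); return o+d*(z-o[2])/d[2]
def tri(pt,ps):
    (a,u),(b,v)=ray("top",pt),ray("scene",ps)
    s=np.linalg.lstsq(np.c_[u,-v],b-a,rcond=None)[0]; P,Q=a+u*s[0],b+v*s[1]
    return (P+Q)/2,np.linalg.norm(P-Q)
def proj(n,P):
    K,o,M=cam(n); c=(np.asarray(P)-o)@M*[1,-1,-1]; q=K@c; return q[:2]/q[2]
def rect(img,seed,lo,hi,k=5):
    g=img.max(2); m=cv2.inRange(g,lo,hi)
    m=cv2.morphologyEx(m,cv2.MORPH_OPEN,np.ones((k,k),np.uint8))
    n,l,st,ce=cv2.connectedComponentsWithStats(m); i=l[seed[1],seed[0]]
    c=cv2.findContours((l==i).astype(np.uint8),0,1)[0][0]
    return cv2.minAreaRect(c),st[i,4]
E
python3 - <<'E'
from h import *
t=cv2.imread("pics/top0.png");s=cv2.imread("pics/scene0.png")
for nm,a,b in(("left",(167,240),(318,235)),("right",(325,232),(257,150))):
    rt,at=rect(t,a,203,229); rs,as_=rect(s,b,165,205); print(nm,rt,at,rs,as_)
    P,e=tri(rt[0],rs[0]); print(" tri",P.round(1),round(e,1))
    c=np.array([plane("top",q,55) for q in cv2.boxPoints(rt)]); print(c.round(0)[:,:2].tolist())
rt,at=rect(t,(221,167),225,255,3); rs,as_=rect(s,(245,229),170,255,3); print("edge",rt,at,rs,as_)
P,e=tri(rt[0],rs[0]); print(P.round(1),round(e,1)); print(np.array([plane("top",q,26) for q in cv2.boxPoints(rt)]).round(0)[:,:2].tolist())
# balls from crops
for a,b in(((80+48/2.6,120+259/2.6),(205+397/3,110+495/3)),((80+480/2.6,120+224/2.6),(205+162/3,110+190/3))):
    P,e=tri(a,b); print("ball",P.round(1),round(e,1))
E
```

```text
left ((165.857177734375, 240.24240112304688), (84.12770080566406, 26.484949111938477), 4.68589973449707) 2074 ((319.79205322265625, 231.1112518310547), (66.60549926757812, 22.413740158081055), 61.8583984375) 1258
 tri [510.4 188.6  44.7] 3.1
[[491.0, 285.0], [552.0, 282.0], [532.0, 85.0], [471.0, 91.0]]
right ((324.11260986328125, 232.34698486328125), (83.59419250488281, 25.655942916870117), 9.782407760620117) 1971 ((258.5500183105469, 152.65000915527344), (31.306549072265625, 18.97366714477539), 71.56505584716797) 538
 tri [ 516.6 -187.    -5.8] 21.9
[[511.0, -83.0], [570.0, -95.0], [533.0, -288.0], [474.0, -274.0]]
edge ((220.38796997070312, 166.50579833984375), (7.8051018714904785, 71.11148834228516), 0.8550973534584045) 543 ((243.72190856933594, 226.89752197265625), (7.123989105224609, 59.506263732910156), 65.224853515625) 406
[691.9  58.4  16.9] 1.9
[[602.0, 70.0], [779.0, 66.0], [779.0, 47.0], [601.0, 51.0]]
ball [558.7 332.8  92.2] 1.8
ball [582.6 -45.6  93.7] 0.6
```

Everything agrees with the text. The left stand is at (511.5,186) yaw −0.103, the right at (522,−185) yaw −0.192, and ball heights are 92–94 against 95. Next, a check of cover heights by corner triangulation, then the grasp.

Run:
```python
from h import *
A=lambda x,y:(80+x/2.6-.3,120+y/2.6-.3); B=lambda x,y:(205+x/3-.3,110+y/3-.3)
for a,b in(((112,270),(362,462)),((340,290),(270,288)),((333,357),(325,268)),((108,337),(418,440)),((525,240),(138,170)),((748,270),(98,45)),((740,345),(150,32))):
    P,e=tri(A(*a),B(*b)); print("corner",P.round(0),round(e,1))
y=np.pi-.022
bot.grip(.6)
bot.move_ptp([690.5,58.5,120],[np.pi,0,y])
print(bot.get_state()["qpos"].round(2))
cv2.imwrite("pics/s1.png",imaging.capture("scene")); 
print(bot.movel([690.5,58.5,4],max_speed=80,threshold=8), bot.get_state()["tcp_pos"].round(1))
bot.grip(0,40); s=bot.get_state(); print(s["opening"],s["gripper_force"],s["contact_force"].round(1),s["t"])
```

```text
corner [554. 285.  56.] 4.5
corner [530.  83.  47.] 0.9
corner [469.  90.  48.] 2.5
corner [493. 290.  49.] 2.7
corner [578. -91.  67.] 17.3
corner [ 538. -287.   49.] 7.9
corner [ 472. -278.   42.] 4.2
[-0.02  0.67  0.08  0.98  0.    0.  ]
False [691.   58.5   4.7]
0.2235530092014876 40.18974423408508 [-0.8  1.9  3.4] 4.975
```

Gripped: the opening is 19 mm with a 40 N grip. Now lift, carry and lower gently onto the left cover.

Run:
```python
from h import *
c=np.array([511.5,186.]); yw=-.103
rot=[np.pi,0,yw+np.pi/2-np.pi]
bot.movel([690.5,58.5,140],max_speed=150)
s=bot.get_state(); print(s["opening"],s["contact_force"].round(1))
bot.move_ptp([*c,140],rot)
bot.movel([*c,75],max_speed=100); bot.dwell(.2)
print(bot.get_state()["contact_force"].round(1),bot.get_state()["qpos"].round(2))
cv2.imwrite("pics/t2.png",imaging.capture("top"))
print(bot.movel([*c,53],max_speed=15,threshold=4)); s=bot.get_state(); print(s["tcp_pos"].round(1),s["contact_force"].round(1),s["opening"],s["t"])
t=imaging.capture("top");q=imaging.capture("scene")
v=np.hstack([cv2.resize(t[190:290,70:250],None,fx=2.2,fy=2.2),cv2.resize(q[170:305,260:380],(396,220*2))[:220]]) 
cv2.imwrite("pics/c.png",v)
```

```text
0.22480681007858885 [-1.   0.  -4.3]
[ 0.1  0.5 -3.1] [ 0.21  0.47 -0.41  0.69  0.   -1.25]
True
[511.4 186.   59.6] [0.2 0.1 4.6] 0.22198114012057957 9.2167
```

View pics/c.png

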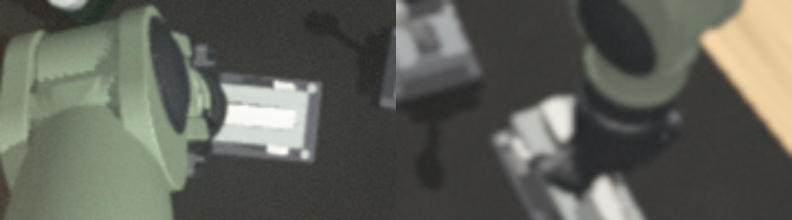

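Contact came at TCP z 59.6, so the face is at 55 mm, and the beam looks centred on the cover. Now release, move aside and verify.

Run:
```python
from h import *
c=np.array([511.5,186.]); rot=[np.pi,0,-.103-np.pi/2]
bot.grip(.6); bot.movel([*c,150],max_speed=120); bot.grip(0)
bot.move_ptp([400,-60,250],rot)
t=imaging.capture("top");q=imaging.capture("scene")
cv2.imwrite("pics/t3.png",t);cv2.imwrite("pics/s3.png",q);s=bot.get_state();print(s["t"],s["opening"],s["contact_force"].round(1))
for lo in(228,235):
  m=cv2.inRange(t[215:270,110:225].min(2),lo,255); n,l,st,ce=cv2.connectedComponentsWithStats(m); i=1+st[1:,4].argmax()
  r=cv2.minAreaRect(cv2.findContours((l==i).astype(np.uint8),0,1)[0][0]); p=np.array(r[0])+[110,215]
  print(r,plane("top",p,81).round(1))
v=np.hstack([cv2.resize(t[200:280,80:230],(450,240)),cv2.resize(q[190:310,270:370],(300,360))[:240]]); cv2.imwrite("pics/d.png",v)
```

```text
12.3917 -0.0010387340249909962 [-0.   0.   0.2]
((64.4189224243164, 26.51351547241211), (57.53618240356445, 8.29350471496582), 4.573921203613281) [506.8 161.7  81. ]
((64.87242126464844, 26.531036376953125), (56.47093200683594, 8.055412292480469), 4.763640880584717) [506.7 160.7  81. ]
```

View pics/d.png

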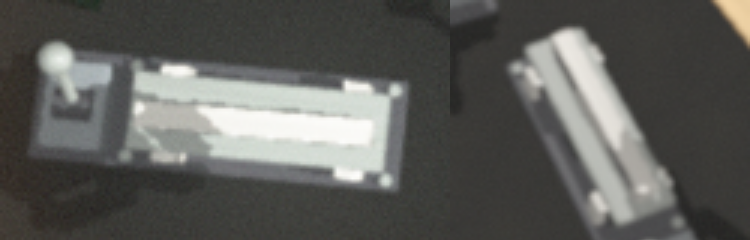

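The beam spans top px 127–205, which is 180 mm at z 81, so it is centred. The lever end is only in the arm's shadow. Now press the lever end, then the other end.

Run:
```python
from h import *
c=np.array([510.5,185.]); u=np.array([np.sin(.103),np.cos(.103)]); rot=[np.pi,0,-.103-np.pi/2]
for d in(68,-68):
    p=c+u*d
    bot.move_ptp([*p,120],rot); bot.movel([*p,90],max_speed=80); bot.dwell(.15); f0=bot.get_state()["contact_force"][2]
    hit=bot.movel([*p,72],max_speed=12,threshold=3); s=bot.get_state(); z=s["tcp_pos"][2]; print(d,hit,z.round(2),s["contact_force"].round(1))
    for k in range(12):
        f=bot.get_state()["contact_force"][2]-f0
        if f>13: break
        z-=.5; bot.movel([*p,z],max_speed=12,threshold=25)
    bot.dwell(.5); s=bot.get_state(); print(" pressed",s["tcp_pos"].round(2),(s["contact_force"][2]-f0).round(1),"cmd",z.round(2),s["t"])
    bot.movel([*p,120],max_speed=80)
```

```text
68 True 81.08 [ 0.2 -0.8  4.2]
 pressed [517.54 252.63  81.02] 13.3 cmd 79.58 16.5
-68 True 81.04 [-1.2  0.6  4.5]
 pressed [503.57 117.34  80.98] 16.1 cmd 79.54 20.525
```

Both ends touched at 81.0 mm and held with no sink under 13–16 N. The left cover is flat, so the right one is bowed. Now pull the right lever.

Run:
```python
from h import *
a=-.192; c=np.array([522,-185.]); X=np.array([np.cos(a),np.sin(a)]); Y=np.array([-np.sin(a),np.cos(a)])
P=lambda x,z:[*(c+X*x+Y*150),z]
rot=[np.pi,0,a-np.pi/2]
bot.movel([503.5,117,180]); bot.move_ptp(P(80,180),rot); bot.movel(P(80,82),max_speed=120)
bot.dwell(.15)
print(bot.movel(P(-14,82),max_speed=50,threshold=12)); bot.dwell(.3); s=bot.get_state()
print(((s["tcp_pos"][:2]-c-Y*150)@X).round(1),s["contact_force"].round(1),s["t"])
bot.movel(P(15,82),max_speed=80); bot.movel(P(15,180)); bot.move_ptp([330,-330,300],rot)
t=imaging.capture("top");q=imaging.capture("scene"); print(bot.get_state()["t"])
cv2.imwrite("pics/t4.png",t);cv2.imwrite("pics/s4.png",q)
cv2.imwrite("pics/e.png",cv2.resize(t[130:280,70:390],None,fx=2.4,fy=2.4))
```

```text
True
-4.7 [ 1.7 -0.2  2.7] 25.5667
28.325
```

View pics/e.png

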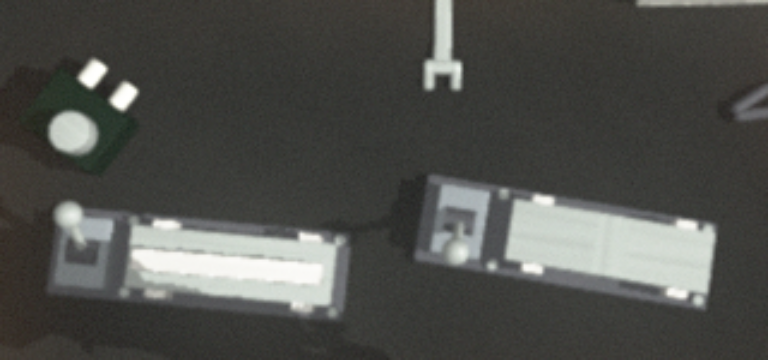

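The right lever now leans towards the robot, with its ball at top px (260,233.7). The left lever is unchanged and the beam is centred on the left cover, at px ≈(164.8,240). A numeric check comes before hand-in.

Run:
```python
from h import *
for nm,p,z,c,a in(("ball",(259.8,233.5),95,(522,-185),-.192),("edge",(164.8,240),81,(511.5,186),-.103)):
    d=plane("top",p,z)[:2]-c; x=np.cos(a)*d[0]+np.sin(a)*d[1]; y=-np.sin(a)*d[0]+np.cos(a)*d[1]; print(nm,x.round(1),y.round(1))
    if nm=="ball" and not -42<x<-27: raise SystemExit("lever not over")
    if nm=="edge" and max(abs(x),abs(y))>15: raise SystemExit("edge off")
print(bot.sign_off())
```

```text
ball -30.6 148.9
edge -0.6 -2.4
the job is handed in; nothing more can be done
None
```

The job is handed in, though no verdict came back: the left cover did not rock when pressed at either end, so I took the right cover as the bowed one. I pulled its lever over to about the end stop, left the other lever alone, and left the straightedge lying centred on the left cover.

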